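Lower the screen clamp onto the tablet

TASK

Close the bonding clamp on the tablet that lies in its nest. First press the thumb pad of the ratchet pawl down until the pawl is well clear of the teeth (it stays back by itself; leave it so), then push the arm's T-handle down past the teeth until the rubber foot stands on the tablet's glass, and move clear. Only pressing and pushing is needed: leave the tablet and everything else on the bench where it lies.

Things in the scene. Friction and masses are not known exactly. Their poses are not given: they have to be found in the camera images.
- fixture: screen clamp fixed on the bench; aluminium base 200 x 280 x 12 mm. Origin: underside, on its centre line. Its +y runs level from the pawl end, past the hinge, to the T-handle end; the arm swings in its y-z plane; z up, yaw within 0.4 rad. Hinge at (0, -40, 85) mm, nest at y 32 to 148 mm. Steel cheeks at the hinge are 100 mm high, the toothed wheel on it 138 mm
- clamp_hinge (a point): point on the hinge line of the clamp arm, on the fixture's centre line, 85 mm above the bench
- t_handle (a point): centre of the black round T-handle bar (16 mm thick, 70 mm long, along fixture x) at the end of the clamp arm, 200 mm from the hinge line towards fixture +y. It sinks on an arc about the hinge, from about 226 mm to 85 mm above the bench, moving 59 mm outward (+y). The arm is a 22 x 12 mm bar; a rubber foot 40 mm across hangs below it 130 mm from the hinge
- clamp (a joint): clamp arm angle, rad: 0 = 0.785 rad (45 degrees) above level; grows downward; 0.785 = level, foot standing on the glass, where it stops. Starts at 0.01 to 0.05; with the pawl engaged the teeth stop it at about 0.08 to 0.1. Stiff hinge: with the pawl free it does not fall, moves under 2 to 6 N of push on the T-handle and stays where it is left
- pawl_pad (a point): top centre of the pawl's flat steel thumb pad, 30 (x) x 36 (y) x 6 mm, at the fixture's -y end, 125 mm behind the hinge; level and 70 mm above the bench while engaged, free space below. Pressed down it sinks about 31 mm to its stop, moving about 11 mm to fixture -y and tilting 0.35 rad, outer edge down
- pawl (a joint): pawl angle, rad: 0 = nose fully between the teeth of the wheel at the hinge; grows as the pad is pressed; above 0.15 the nose is clear of the teeth; 0.35 = end stop. Pivot 42 mm to fixture -y of the hinge line and 60 mm below it. Stiff pivot: 3 to 6 N on the pad moves it; it stays where it is left, no spring back
- tablet: black 162 x 102 x 10 mm tablet lying glass up, loose in the fixture's black nest under the clamp arm's foot; glass 40 mm above the bench (origin: centre of its underside)
- screwdriver: bystander: screwdriver with a grey handle, 170 mm long, lying on the bench in front of the fixture (origin: centre of its underside)
- tape_roll: bystander: white tape roll lying flat, 70 mm across, 20 mm high, beside the pawl pad on the robot's side (origin: centre of its underside)
- flux_jar: bystander: amber glass jar with black cap, 48 mm across, 70 mm tall, beside the pawl on the far side (origin: centre of its underside)
- screw_dish: bystander: small steel dish, 70 mm across, 28 mm high, on the far side of the fixture (origin: centre of its underside)
- multimeter: bystander: grey hand multimeter lying flat, 150 x 75 x 35 mm, on the left of the bench (origin: centre of its underside)
- spare_tablet: bystander: second, larger black tablet, 200 x 130 x 11 mm, lying flat on the right of the bench (origin: centre of its underside)
- brush: bystander: brush, 160 mm long, lying beyond the T-handle end of the fixture, left of it (origin: centre of its underside)

How it is judged:
By the outcome, as a careful person would: the job done as asked, in the order asked, and still so for the second after the job is handed in, with the robot touching nothing.
It also fails if it takes over 45 s, if anything falls off the work surface, if the arm or the gripper's body presses on something with over 40 N, if the wrist force passes 120 N, or if a joint passes its speed limit or range.

ROBOT

A 6-joint arm with a two-finger parallel gripper is mounted at the origin on the work surface. World frame = base frame: x ahead of the robot, y to its left, z up, the work surface at z = 0. Lengths are in m, angles in rad, forces in N, time in s.
With the tool pointing down it reaches from about 0.25 to 0.725 m from the base axis. Payload 4 kg.
Tool frame: the origin (TCP) lies midway between the tips of the shut fingers; the grasp point (between the pads) lies 19 mm behind it; z points along the fingers, y is the line along which they close (so a half turn about z gives the same grasp; the last joint's range is limited). The gripper opens to 85 mm and grips with 20 to 120 N. Pads are 22 mm wide; open, the fingers measure 114 mm over their backs; the gripper's body (76 mm by 85 mm) begins 54 mm behind the grasp point. The pads swing forward as they close: fully open they stand 13 mm farther back than shut.
Start: joints at [1.135, 0.241, 0.005, 1.335, 0, 1.571], TCP at [0.211, 0.453, 0.231] pointing down, gripper open.
Joint ranges: [-2.72, 2.72], [-1.05, 1.87], [-1.09, 1.28], [-1.99, 2.15], [-1.42, 1.44], [-3.14, 3.14]. Speed limits (rad/s): [2.79, 2.79, 3.14, 3.14, 3.14, 3.14].

INTERFACE

Orientations are given as a unit quaternion [x, y, z, w].
In Python, from workcell import status, camera, get_calibration, ticket gives the robot as it stands.
- The arm moves only by the shell command python3 -m creep 'ROWS' [OPENING]. ROWS is JSON, a list of rows, each a list of 6 numbers: the shift along the world's x, y, z in cm, then the turn, a rotation vector about the world's x, y, z in degrees. A call has 1 to 8 rows; each row shifts and turns the commanded pose from where the row before left it; what a row does not reach is not made up. A row lasts 1/10 s, in which the tool goes at most 50 mm and 8.59 degrees, less where a joint would pass 70% of its speed; a pose out of reach is approached as far as the arm can. A call is refused whole if a number of a shift passes 5 or a number of a turn 8.59, either way. A call with a gripper value outside its range is refused whole. OPENING is the opening, from -1 (shut) to 1 (fully open), so that 0 is half open, set as the call begins (- or left out, the last holds). The fingers move at their own pace and stop on an object; the grip force is fixed at half the most. Time passes only in rows, so rows that do not move let the fingers close. It gives the time, the measured TCP pose, the force, the opening and the grip force at its end, in the units of the state.
- status.get_obs(): the state, without advancing time (a new reading comes with each control period).
- camera(name): name is "scene" or "side" or "wrist"; returns the picture (384x512x3 uint8, red, green, blue); there is no depth.
- get_calibration(name): a dict with "fx", "fy", "cx", "cy" (pixels), "k1" (the pictures are not rectified: a ray, as slopes to the right and down, at radius r is drawn at 1 + k1 r^2 times it, then the intrinsics apply), "rvec" (rotation vector, rad) and "tvec" (3), from world to camera coordinates, as OpenCV has them; the wrist camera has in their place "tool_from_camera" (4x4, takes a point from camera to tool coordinates, whose origin is the TCP and whose axes are the flange's). Camera axes: x right, y down, z forward; pixel columns grow to the right and rows downward; lengths in m; the calibration is good to about 2 mm. A picture is of the moment at which its call begins: read the wrist's pose just before it. get_calibration takes no time and is no camera call.
- ticket.job_done(): hands the job in; it is judged then, once.
The state is a dict: "clock": time; "joint_pos": joint angles; "joint_vel": joint speeds; "tau": joint torques, N m; "eef_pos": TCP position; "tool_rot": TCP orientation; "ft_force": force on the tool from outside, world axes, zero at the start; "ft_torque": the same for the moment, N m; "grip_width": finger opening in m; "grasp_force": force on a finger pad.
Only numpy, scipy, OpenCV 4.12 (cv2) and the standard library are available. Lean on these libraries where they do the work, as an engineer would, in place of code of your own. Each camera call takes 0.05 s, during which the arm holds its last target. There are 200 camera calls.

## Working session

There is one attempt and no reset: what is moved stays moved. The work goes in short steps, Python scripts to look and compute and a shell command to move; the robot and the scene stay as the last step left them, time stands still between calls to the robot, and variables do not carry over. Pictures are saved under pics/ and viewed, at most 10 in all, crops included, and the job is handed in when it is done.

```bash
mkdir -p pics; cat > h.py <<'E'
import numpy as np, cv2
from workcell import status, camera, get_calibration, ticket
def ray(cal,u,v):
    K=np.array([[cal['fx'],0,cal['cx']],[0,cal['fy'],cal['cy']],[0,0,1]])
    d=np.array([cal['k1'],0,0,0,0.])
    p=cv2.undistortPoints(np.array([[[u,v]]],float),K,d)[0,0]
    R=cv2.Rodrigues(np.array(cal['rvec'],float))[0];t=np.array(cal['tvec'],float).ravel()
    return -R.T@t, R.T@np.array([p[0],p[1],1.])
def onz(cal,u,v,z):
    o,d=ray(cal,u,v); return o+d*(z-o[2])/d[2]
def proj(cal,P):
    K=np.array([[cal['fx'],0,cal['cx']],[0,cal['fy'],cal['cy']],[0,0,1]])
    return cv2.projectPoints(np.array(P,float).reshape(-1,3),np.array(cal['rvec'],float),np.array(cal['tvec'],float),K,np.array([cal['k1'],0,0,0,0.]))[0][:,0]
E
python3 - <<'E'
from h import *
for n in('scene','side'):
    im=camera(n); cv2.imwrite(f'pics/{n}0.png',cv2.resize(im[:,:,::-1],(800,600),interpolation=cv2.INTER_CUBIC)); np.save(f'{n}0.npy',im)
    c=get_calibration(n); print(n,ray(c,256,192))
print(status.get_obs())
E
```

```text
scene (array([ 1.29778549, -0.41353883,  1.26362855]), array([-0.52754623,  0.26833821, -0.80611807]))
side (array([0.53325783, 0.71814904, 0.90977515]), array([ 0.02859726, -0.69432148, -0.71912315]))
{'clock': 0.1, 'joint_pos': array([ 1.13499295e+00,  2.41354283e-01,  3.85747193e-03,  1.33521147e+00,
       -5.55095828e-06,  1.57080613e+00]), 'joint_vel': array([-0.00028557, -0.00151316,  0.00451593,  0.00039448, -0.00017349,
        0.00019189]), 'tau': array([ 5.41368518e-04, -3.73137796e+01,  2.53009629e+01,  1.08679765e-02,
       -8.89839328e-06,  9.03025665e-06]), 'eef_pos': array([0.21082978, 0.45274701, 0.23049311]), 'tool_rot': array([ 2.16186092e-01,  9.76351709e-01, -9.33971028e-04, -2.03949763e-04]), 'ft_force': array([-0.44083243, -0.86200263,  0.30380325]), 'ft_torque': array([-0.04484975, -0.00930284,  0.01708962]), 'grasp_force': 0.0, 'grip_width': 0.08507182542414186}
```

View pics/scene0.png

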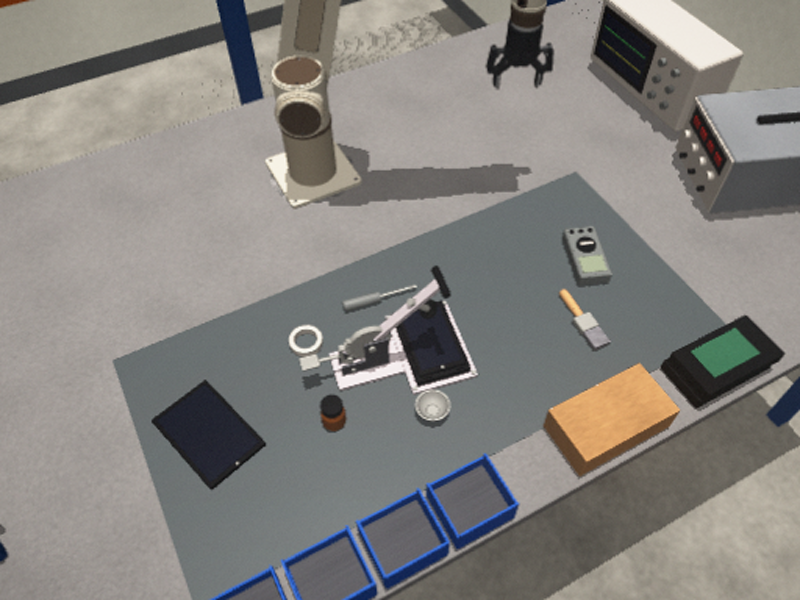

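View pics/side0.png

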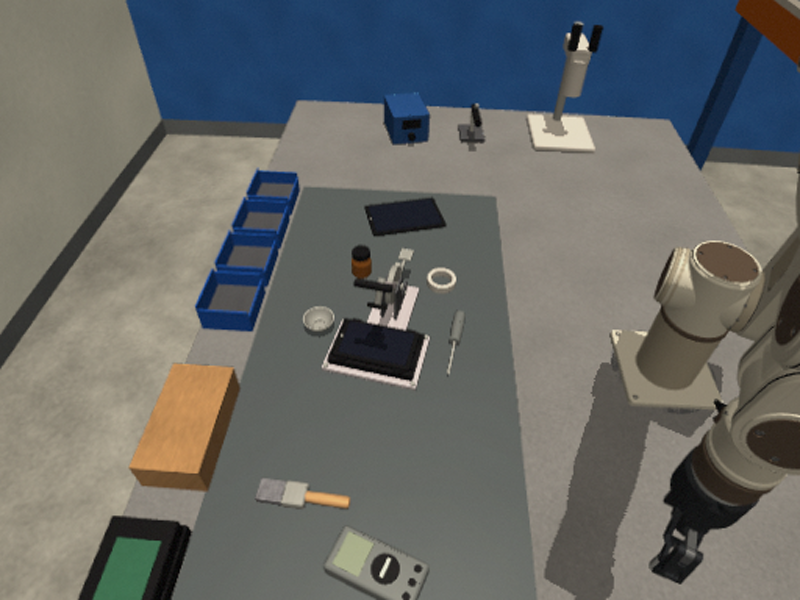

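Scene view (800-px scale): pad at about (309,362), T-handle centre (441,281). Side view: pad about (406,254), handle about (374,286). The roll is beside the pad on the robot's side and the jar is on the far side.

```bash
python3 - <<'E'
from h import *
s=512/800
cs,cd=get_calibration('scene'),get_calibration('side')
def tri(a,b):
    o1,d1=ray(cs,a[0]*s,a[1]*s);o2,d2=ray(cd,b[0]*s,b[1]*s)
    k=np.linalg.lstsq(np.c_[d1,-d2],o2-o1,rcond=None)[0]
    p,q=o1+k[0]*d1,o2+k[1]*d2
    return (p+q)/2,np.linalg.norm(p-q)
print('handle',tri((441,281),(374,286)), onz(cs,441*s,281*s,.224),onz(cd,374*s,286*s,.224))
print('pad',tri((309,362),(406,254)),onz(cs,309*s,362*s,.07),onz(cd,406*s,254*s,.07))
print('base corners scene',[onz(cs,u*s,v*s,.012)[:2].round(3) for u,v in((476,375),(406,389),(333,388))])
print('side',[onz(cd,u*s,v*s,.012)[:2].round(3) for u,v in((323,369),(416,384),(429,340))])
print('tape',onz(cs,306*s,338*s,.02),'jar cap',onz(cs,331*s,402*s,.07))
for n,b,c in(('scene',(170,150,310,260),cs),('side',(190,140,300,260),cd)):
    im=np.load(n+'0.npy')[b[1]:b[3],b[0]:b[2]]
    cv2.imwrite(f'pics/{n}_z.png',cv2.resize(im[:,:,::-1],None,fx=5,fy=5,interpolation=cv2.INTER_CUBIC))
E
```

```text
handle (array([0.61098684, 0.02215773, 0.22032787]), np.float64(0.0029110097016065034)) [0.61493718 0.02105    0.224     ] [0.6094382  0.02470343 0.224     ]
pad (array([ 0.56265436, -0.24653025,  0.06690642]), np.float64(0.0020329074968683148)) [ 0.5656408  -0.24661356  0.07      ] [ 0.56174759 -0.24390566  0.07      ]
base corners scene [array([0.722, 0.051]), array([ 0.682, -0.091]), array([ 0.61, -0.22])]
side [array([0.714, 0.06 ]), array([0.523, 0.083]), array([ 0.499, -0.034])]
tape [ 0.47742733 -0.22154737  0.02      ] jar cap [ 0.66750527 -0.24518212  0.07      ]
```

View pics/scene_z.png

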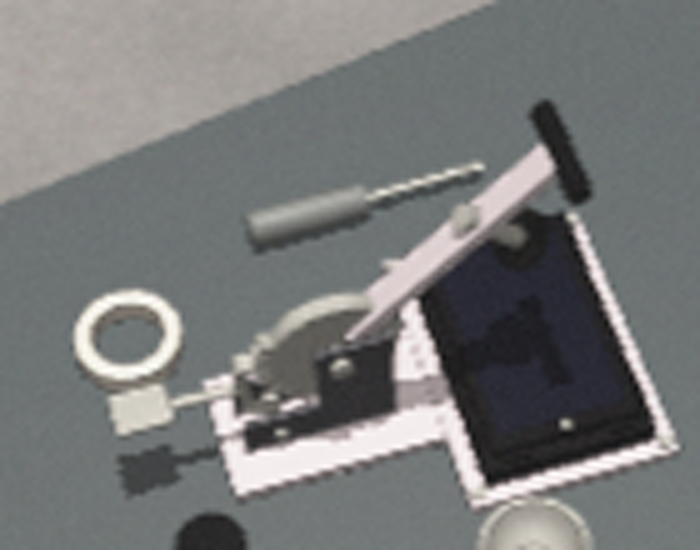

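View pics/side_z.png

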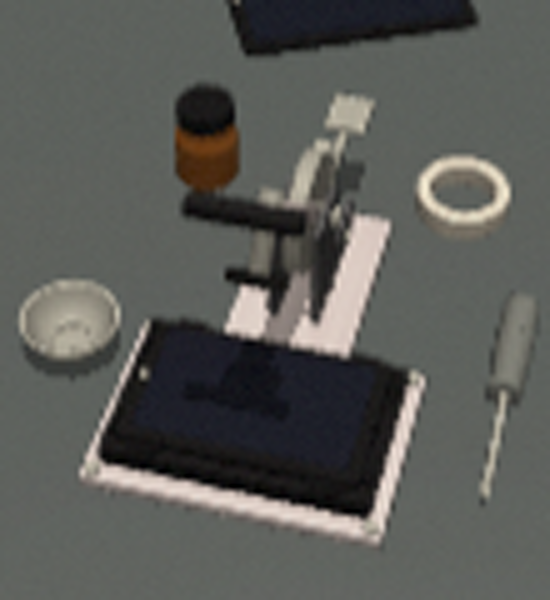

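The zooms agree: pad at about (0.563,-0.246), handle at about (0.612,0.022), fixture +y ≈ (0.177,0.984) (272 mm from pad to handle, 269 expected). The way on the robot's side of the clamp is clear, so I'm moving over the pad.

```bash
python3 -m creep '[[2.2,-4.4,0,0,0,0],[2.2,-4.4,0,0,0,0],[2.2,-4.4,0,0,0,0],[2.2,-4.4,0,0,0,0],[2.2,-4.4,0,0,0,0],[2.2,-4.4,0,0,0,0],[2.2,-4.4,0,0,0,0],[2.2,-4.4,0,0,0,0]]' -1 && python3 -m creep '[[2.2,-4.4,0,0,0,0],[2.2,-4.4,0,0,0,0],[2.2,-4.4,0,0,0,0],[2.2,-4.4,0,0,0,0],[2.2,-4.4,0,0,0,0],[2.2,-4.4,0,0,0,0],[2.2,-4.2,0,0,0,0],[2.2,-4.2,0,0,0,0]]' && python3 -m creep '[[0,0,0,0,0,0],[0,0,0,0,0,0]]'
python3 - <<'E'
from h import *
from scipy.spatial.transform import Rotation as Ro
o=status.get_obs(); im=camera('wrist'); c=get_calibration('wrist')
T=np.eye(4);T[:3,:3]=Ro.from_quat(o['tool_rot']).as_matrix();T[:3,3]=o['eef_pos']
W=np.linalg.inv(T@np.array(c['tool_from_camera'])); c['rvec']=Ro.from_matrix(W[:3,:3]).as_rotvec();c['tvec']=W[:3,3]
np.savez('w1.npz',**{k:np.array(v) for k,v in c.items()})
P=proj(c,[[.5637,-.2453,.07],[.612,.022,.226],list(o['eef_pos'])]);print(o['eef_pos'],P)
v=im[:,:,::-1].copy(); cv2.circle(v,tuple(int(i) for i in P[0]),2,(0,0,255),-1)
cv2.imwrite('pics/w1.png',v)
E
```

```text
clock: 0.9
eef_pos: [0.3873, 0.0993, 0.2312]
tool_rot: [0.216, 0.976, 0.0, -0.0]
ft_force: [2.1, -0.4, 0.5]
grip_width: 0.0002
grasp_force: 0.0
clock: 1.7
eef_pos: [0.5633, -0.2486, 0.2306]
tool_rot: [0.216, 0.976, 0.0, -0.001]
ft_force: [1.2, -0.4, 0.3]
grip_width: 0.0
grasp_force: 0.0
clock: 1.9
eef_pos: [0.5626, -0.2475, 0.2293]
tool_rot: [0.217, 0.976, 0.0, -0.002]
ft_force: [0.1, 0.9, 0.4]
grip_width: -0.0001
grasp_force: 0.0
[ 0.56255185 -0.24754811  0.22930944] [[254.91298715 176.34269127]
 [663.56002627 137.93483615]
 [252.26100905 245.85766586]]
```

View pics/w1.png

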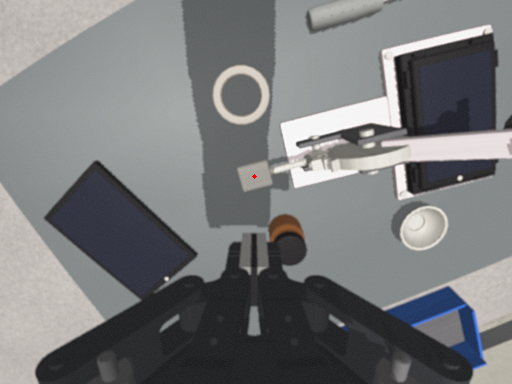

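The wrist view shows the pad centre at (255,176), on the projected point (red dot), with the jar and roll clear. Going down.

```bash
python3 -m creep '[[0.1,0.1,-5,0,0,0],[0,0,-5,0,0,0],[0,0,-4,0,0,0],[0,0,-0.6,0,0,0],[0,0,0,0,0,0]]'; python3 -m creep '[[0,0,-0.5,0,0,0],[0,0,-0.4,0,0,0],[0,-0.05,-0.4,0,0,0],[0,-0.1,-0.4,0,0,0],[0,0,0,0,0,0]]'
```

```text
clock: 2.45
eef_pos: [0.5632, -0.2442, 0.0853]
tool_rot: [0.215, 0.977, 0.0, -0.001]
ft_force: [1.3, 0.1, -0.8]
grip_width: -0.0
grasp_force: 0.0
clock: 2.95
eef_pos: [0.5645, -0.2478, 0.0686]
tool_rot: [0.216, 0.976, -0.0, 0.001]
ft_force: [1.2, 0.2, 0.8]
grip_width: -0.0002
grasp_force: 0.1
```

```bash
python3 -m creep '[[0,-0.1,-0.4,0,0,0],[0,-0.15,-0.4,0,0,0],[0,-0.15,-0.4,0,0,0],[0,-0.15,-0.4,0,0,0],[0,0,0,0,0,0]]'; python3 -m creep '[[0,-0.1,-0.3,0,0,0],[0,-0.1,-0.3,0,0,0],[0,-0.1,-0.3,0,0,0],[0,0,0,0,0,0]]'
```

```text
clock: 3.45
eef_pos: [0.5638, -0.2531, 0.0515]
tool_rot: [0.216, 0.976, 0.0, -0.0]
ft_force: [0.2, -1.2, 2.6]
grip_width: -0.0001
grasp_force: 1.2
clock: 3.85
eef_pos: [0.5636, -0.2553, 0.0424]
tool_rot: [0.216, 0.976, 0.0, -0.001]
ft_force: [-0.4, -0.7, 0.4]
grip_width: -0.0
grasp_force: 0.7
```

```bash
python3 - <<'E'
from h import *
v=[]
for n,b in(('scene',(170,170,270,270)),('side',(210,130,310,230))):
    im=camera(n); v.append(cv2.resize(im[b[1]:b[3],b[0]:b[2],::-1],(400,400),interpolation=cv2.INTER_CUBIC))
cv2.imwrite('pics/p1.png',np.hstack(v)); print(status.get_obs()['ft_force'])
E
```

```text
[-1.0399256   0.13230852 -0.05818977]
```

View pics/p1.png

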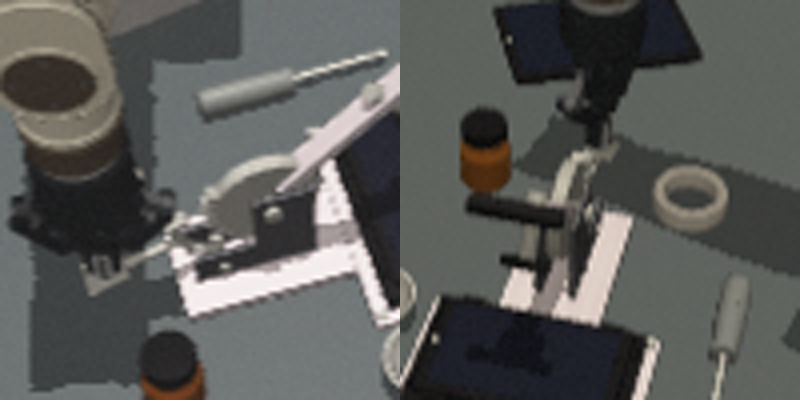

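The pad is down with the fingertip on it. Lifting, then moving over the T-handle.

```bash
python3 -m creep '[[0,0,4,0,0,0],[0,0,5,0,0,0],[0,0,5,0,0,0],[0,0,5,0,0,0],[0,0,5,0,0,0],[0,0,0.5,0,0,0]]'; python3 -m creep '[[0.8,4.6,0,0,0,0],[0.8,4.6,0,0,0,0],[0.8,4.6,0,0,0,0],[0.8,4.6,0,0,0,0],[0.8,4.6,0,0,0,0],[0.8,4.6,0,0,0,0],[0,0,0,0,0,0],[0,0,0,0,0,0]]'
python3 - <<'E'
from h import *
v=[]
for n,b in(('scene',(170,150,310,255)),('side',(190,140,330,245))):
    im=camera(n); np.save(n+'1.npy',im); v.append(cv2.resize(im[b[1]:b[3],b[0]:b[2],::-1],(400,300),interpolation=cv2.INTER_CUBIC))
cv2.imwrite('pics/p2.png',cv2.resize(np.hstack(v),(800,300)))
c=get_calibration('side')
f=np.array([.177,.984,0]);P=np.array([.5637,-.2453,.07])
print(proj(c,[P,P-.0095*f-[0,0,.0275]])-[190,140])
E
```

```text
clock: 4.55
eef_pos: [0.5671, -0.256, 0.2967]
tool_rot: [0.216, 0.976, -0.001, 0.007]
ft_force: [-0.1, 0.2, 0.6]
grip_width: -0.0
grasp_force: 0.0
clock: 5.35
eef_pos: [0.6119, 0.0224, 0.2873]
tool_rot: [0.214, 0.977, 0.0, -0.001]
ft_force: [-0.2, -0.7, -0.3]
grip_width: 0.0002
grasp_force: 0.0
[[69.33017045 22.28168702]
 [69.72214052 26.20655984]]
```

View pics/p2.png

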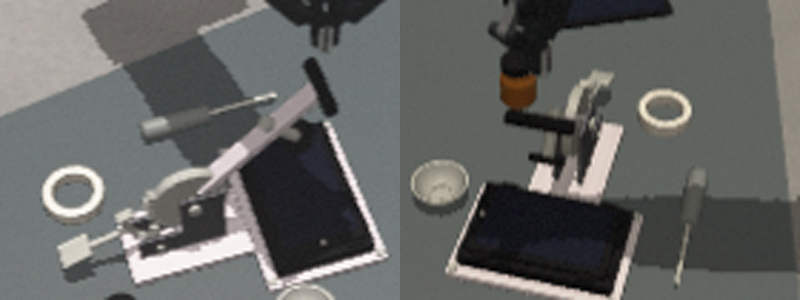

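The pad stays down (scene crop ≈(75,250), lower and further out than before) and nothing else moved. The finger is over the handle, so now I push down along the arc.

```bash
python3 - <<'E'
from h import *
c=get_calibration('scene')
f=np.array([.177,.984,0]);P=np.array([.5637,-.2453,.07])
for a in(0,.15,.25,.3,.35):
    y=-.083*np.cos(a)-.045*np.sin(a);z=.025+.045*np.cos(a)-.083*np.sin(a)
    print(a,proj(c,P+f*(y+.083)+np.array([0,0,z-.07])).round(1))
E
python3 -m creep '[[0,0,-3,0,0,0],[0,0,-1.7,0,0,0],[0,0,-0.5,0,0,0],[0,0,0,0,0,0]]'; python3 -m creep '[[0.1,0.64,-0.75,0,0,0],[0.1,0.64,-0.75,0,0,0],[0.1,0.56,-0.8,0,0,0],[0.1,0.56,-0.8,0,0,0],[0,0,0,0,0,0]]'
```

```text
0 [[197.9 231. ]]
0.15 [[196.6 233.7]]
0.25 [[196.1 235.4]]
0.3 [[195.9 236.2]]
0.35 [[195.8 237.1]]
clock: 5.85
eef_pos: [0.6115, 0.0189, 0.2356]
tool_rot: [0.217, 0.976, -0.0, -0.001]
ft_force: [0.6, 1.6, 0.2]
grip_width: -0.0002
grasp_force: 0.0
clock: 6.35
eef_pos: [0.6159, 0.0458, 0.2043]
tool_rot: [0.215, 0.977, 0.0, -0.001]
ft_force: [1.0, 0.8, 1.3]
grip_width: -0.0
grasp_force: 0.3
```

```bash
python3 -m creep '[[0.1,0.45,-0.85,0,0,0],[0.1,0.45,-0.85,0,0,0],[0.1,0.4,-0.9,0,0,0],[0,0.4,-0.9,0,0,0],[0,0,0,0,0,0]]'; python3 - <<'E'
from h import *
v=[]
for n,b in(('scene',(200,140,320,230)),('side',(190,130,310,220))):
    im=camera(n); v.append(cv2.resize(im[b[1]:b[3],b[0]:b[2],::-1],(400,300),interpolation=cv2.INTER_CUBIC))
cv2.imwrite('pics/p3.png',np.hstack(v)); print(status.get_obs()['ft_force'])
E
```

```text
clock: 6.85
eef_pos: [0.6178, 0.0612, 0.1679]
tool_rot: [0.216, 0.976, -0.001, -0.002]
ft_force: [0.1, -0.4, -1.3]
grip_width: -0.0002
grasp_force: 0.0
[ 0.7187253   0.38801551 -0.41248647]
```

View pics/p3.png

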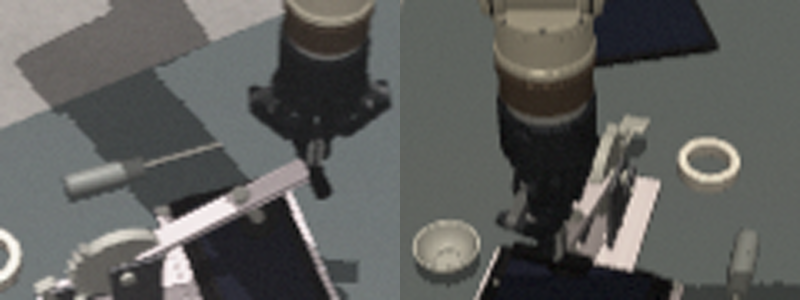

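The arm swings down with the finger on the bar. Continuing to level.

```bash
python3 -m creep '[[0.1,0.3,-0.95,0,0,0],[0.1,0.3,-0.95,0,0,0],[0,0.25,-0.95,0,0,0],[0,0.2,-1,0,0,0],[0,0.2,-1,0,0,0],[0,0.1,-1,0,0,0],[0,0,0,0,0,0]]';python3 -m creep '[[0,0.1,-0.8,0,0,0],[0,0,-0.5,0,0,0],[0,0,0,0,0,0]]';python3 -m creep '[[0,0,-0.3,0,0,0],[0,0,0,0,0,0]]'
```

```text
clock: 7.65
eef_pos: [0.6195, 0.0744, 0.1093]
tool_rot: [0.216, 0.976, -0.001, -0.002]
ft_force: [0.3, -0.6, -0.1]
grip_width: 0.0004
grasp_force: 0.0
clock: 7.95
eef_pos: [0.6205, 0.0755, 0.0978]
tool_rot: [0.216, 0.976, -0.0, -0.001]
ft_force: [-1.2, 0.5, -1.3]
grip_width: -0.0001
grasp_force: 0.0
clock: 8.15
eef_pos: [0.621, 0.0757, 0.0956]
tool_rot: [0.216, 0.976, -0.0, -0.0]
ft_force: [0.4, -0.3, 0.2]
grip_width: 0.0002
grasp_force: 0.0
```

```bash
for i in 1 2; do python3 -m creep '[[0,0,-0.15,0,0,0],[0,0,0,0,0,0]]'|grep -E 'eef|ft_f'; done
```

```text
eef_pos: [0.6211, 0.0757, 0.0944]
ft_force: [0.7, 0.3, 0.3]
eef_pos: [0.6211, 0.0758, 0.0931]
ft_force: [-0.4, -0.7, 2.5]
```

```bash
for i in 1 2; do python3 -m creep '[[0,0,-0.15,0,0,0],[0,0,0,0,0,0]]'|grep -E 'eef|ft_f'; done; python3 - <<'E'
from h import *
v=[]
for n,b in(('scene',(200,150,320,240)),('side',(190,130,310,220))):
    im=camera(n); v.append(cv2.resize(im[b[1]:b[3],b[0]:b[2],::-1],(400,300),interpolation=cv2.INTER_CUBIC))
cv2.imwrite('pics/p4.png',np.hstack(v)); print(status.get_obs()['ft_force'])
E
```

```text
eef_pos: [0.6212, 0.0758, 0.0929]
ft_force: [-3.2, -0.3, 8.3]
eef_pos: [0.6212, 0.0758, 0.0928]
ft_force: [-6.0, -0.7, 14.2]
[-6.44176584 -0.76972512 14.79251281]
```

View pics/p4.png

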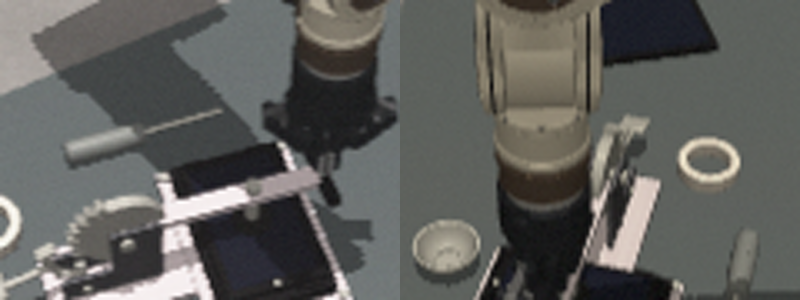

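The force rises sharply at TCP z 0.093, the height expected for a level arm, and the picture shows the arm level with the foot on the glass. Retreating straight up and away.

```bash
python3 -m creep '[[0,0,1,0,0,0],[0,0,4,0,0,0],[0,0,5,0,0,0],[0,0,5,0,0,0],[-2,3,2,0,0,0],[-2,3,0,0,0,0],[-3,4,0,0,0,0],[-3,4,0,0,0,0]]'; python3 -m creep '[[-3,4,0,0,0,0],[-3,4,0,0,0,0],[0,0,0,0,0,0],[0,0,0,0,0,0]]'
python3 - <<'E'
from h import *
v=[]
for n,b in(('scene',(170,150,310,255)),('side',(190,140,330,245))):
    im=camera(n); v.append(cv2.resize(im[b[1]:b[3],b[0]:b[2],::-1],(400,300),interpolation=cv2.INTER_CUBIC))
cv2.imwrite('pics/p5.png',np.hstack(v))
E
```

```text
clock: 9.85
eef_pos: [0.5204, 0.2166, 0.2598]
tool_rot: [0.217, 0.976, 0.0, 0.0]
ft_force: [0.5, 1.4, 0.6]
grip_width: -0.0001
grasp_force: 0.0
clock: 10.25
eef_pos: [0.4603, 0.2969, 0.2598]
tool_rot: [0.215, 0.977, -0.0, 0.0]
ft_force: [0.3, -0.2, 0.1]
grip_width: -0.0
grasp_force: 0.0
```

View pics/p5.png

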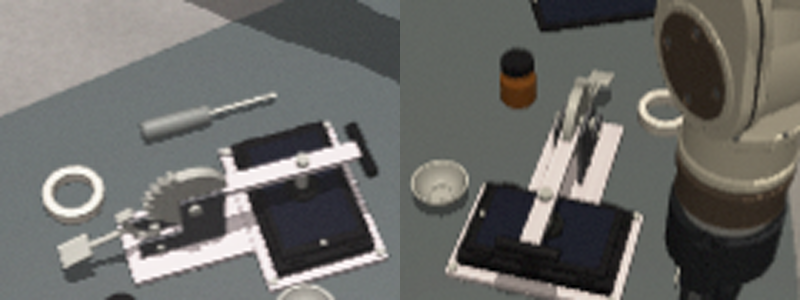

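The arm is level with its foot on the glass, the pad at (75,250) is still pressed, the bystanders haven't moved, and the robot is clear.

```bash
python3 -c "from workcell import ticket; print(ticket.job_done())"
```

```text
the job is handed in; nothing more can be done
None
```

The clamp is closed on the tablet: I pressed the pawl back first (about 0.3 rad) and it stayed there, then pushed the arm level with its foot on the glass, moved the robot clear, and handed the job in at about 10 s.

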